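Fit the gears and close two pinned gear drives

ROBOT

A 7-joint arm with a two-finger parallel gripper is mounted at the origin on a cart in front of the work surface, level with it; the furniture and walls round the work are solid. World frame = base frame: x ahead of the robot, y to its left, z up, the work surface at z = 0. Lengths are in mm, angles in rad, forces in N, time in s.
With the tool pointing down it reaches from about 400 to 900 mm from the base axis. Payload 5.6 kg.
Tool frame: the origin (TCP) lies on the centre line of the jaws, within the pads' length; the fingertips stand 25 mm ahead of it and the grasp point (between the pads) lies 6 mm ahead of it (tips_ahead is the distance from the TCP to the fingertips, in mm); z points along the fingers, y is the line along which they close (so a half turn about z gives the same grasp; the last joint's range is limited). The gripper opens to 92 mm and grips with 3 to 60 N. Pads are 20 mm wide; open, the fingers measure 128 mm over their backs; the gripper's body (75 mm by 189 mm) begins 69 mm behind the grasp point.
Start: joints at [1.238, 0.468, -0.012, 1.603, 0.006, 1.071, -0.056], TCP at [185.703, -622.914, 239.592] pointing down, gripper open.
Joint ranges: [-2.53, 2.53], [-0.31, 2.02], [-1.57, 1.55], [0.28, 2.44], [-1.29, 4.43], [0.15, 1.84], [-2.92, 2.92]. Speed limits (rad/s): [2.57, 2.57, 3.14, 3.14, 3.14, 3.14, 3.14].

INTERFACE

Orientations are given as a 3x3 rotation matrix whose columns are the frame's x, y, z axes.
In Python, from workcell import read_state, snapshot, hand_in, tips_ahead gives the robot as it stands.
- The arm moves only by the tool move_arm, never from a script. Its argument "motion" is a list of rows, each a list of 2 entries, a list of its own where there are three numbers: the shift along the tool's x, y, z in parts of the range, where 1.0 means 0.8 m, then the turn about the tool's z in a scale on which 1.0 is pi rad. In form: [[[dx, dy, dz], roll], ...]. A call has 1 to 10 rows; each row is the pose to reach, as a shift and turn from the pose commanded when the call began, along the tool's axes at that moment; what a row does not reach only later rows make up. A row lasts 1/12 s, in which the tool goes at most 41.7 mm and 7.16 degrees, less where a joint would pass 70% of its speed; a pose out of reach is approached as far as the arm can. No shift or turn number may pass 1 either way. A call with a gripper value outside its range is refused whole. "fingers" is the finger opening in m, from 0 to 0.0919, set as the call begins (left out, the last holds). The fingers move at their own pace and stop on an object; the grip force is fixed at half the most. Time passes only in rows, so rows that repeat a pose let the fingers close. It gives the time, the measured TCP pose, the force, the opening and the grip force at its end, in the units of the state.
- read_state(): the state, without advancing time (a new reading comes with each control period).
- snapshot(name): name is "scene" or "top"; returns a dict with "image" (420x560x3 uint8, blue, green, red), "fovy" (degrees; the focal length in pixels is half the picture's height over the tangent of half this angle, whatever the lens; pixels are square), "cx", "cy" (the principal point, pixels), "R" (3x3) and "t" (3): a world point X has camera coordinates R X + t. Camera axes: x right, y down, z forward; pixel columns grow to the right and rows downward; lengths in mm; the calibration is good to about 2 mm. A picture is of the moment at which its call begins. There is no depth.
- hand_in(): hands the job in; it is judged then, once.
The state is a dict: "clock": time; "joint_pos": joint angles; "qd": joint speeds; "tau": joint torques, N m; "position": TCP position; "eef_rot": TCP orientation; "contact_force": force on the tool from outside, world axes, zero at the start; "moment": the same for the moment, N m; "opening": finger opening in mm; "gripper_force": force on a finger pad.
Only numpy, scipy, OpenCV 4.12 (cv2) and the standard library are available. Lean on these libraries where they do the work, as an engineer would, in place of code of your own. Each camera call takes 0.05 s, during which the arm holds its last target. There are 200 camera calls.

TASK

Finish the two open gear drives on the bench: put the brass gear on the shaft of the larger silver drive and the white nylon gear on the shaft of the smaller red drive, hub up and right down on the collar; then close each drive with the cover plate of its own colour and size, both locating holes fully down over the two dowels so that it lies flat on the pillars and corner posts. Leave the white bottle and the small navy jar standing where they are.

Things in the scene. Friction and masses are not known exactly. Their poses are not given: they have to be found in the camera images.
- drive_large: Larger gear drive, bare silver aluminium, open, fixed. Origin: bench level, on the shaft axis; x along its length, z up. In mm: plate 104 x 50, top z 17. Shaft 8 thick, collar top z 19, tapered tip z 48 to 56. At x = +-42 pillars 13 thick, shoulder z 42, then 8 thick dowels, tapered from z 47 to 3 thick at z 56. Corner posts also to z 42; the cover rests on all. Dark pinion at x = +28, top z 30.
- drive_small: Smaller gear drive, red base plate, open, fixed. Origin: bench level, on the shaft axis; x along its length, z up. In mm: plate 90 x 38, top z 17. Shaft 8 thick, collar top z 19, tapered tip z 48 to 56. At x = +-35 pillars 13 thick, shoulder z 42, then 8 thick dowels, tapered from z 47 to 3 thick at z 56. Corner posts also to z 42; the cover rests on all. Dark pinion at x = +21, top z 30.
- cover_large: Silver aluminium cover plate of the larger drive, 104 x 50 x 6 mm, 110 g, loose, lies flat. Origin: centre of underside; x along its length, z up. Two 11 mm through holes at x = +-42 mm for the dowels. In the middle a raised block, 32 mm along x, 26 across, top 20 above the underside, 14 mm through hole for the shaft: grip it across the 26 mm. Fits either way round.
- cover_small: Red cover plate of the smaller drive, 90 x 38 x 6 mm, 70 g, loose, lies flat. Origin: centre of underside; x along its length, z up. Two 11 mm through holes at x = +-35 mm for the dowels. In the middle a raised block, 32 mm along x, 26 across, top 20 above the underside, 14 mm through hole for the shaft: grip it across the 26 mm. Fits either way round.
- gear_brass: Large brass gear with five spokes, 46 mm across the teeth, rim 8 mm thick, loose, lies flat, hub up. Hub 20 mm across, its top 20 mm above the underside: grip it there from above. 11 mm bore right through. Origin: centre of the underside, z up. 100 g.
- gear_nylon: Small white nylon gear, no spokes, 32 mm across the teeth, rim 8 mm thick, loose, lies flat, hub up. Hub 17 mm across, its top 20 mm above the underside: grip it there from above. 11 mm bore right through. Origin: centre of the underside, z up. 30 g.
- solvent_bottle: Bystander: white plastic bottle with red and yellow label and white ribbed cap, 27 x 33 x 69 mm, loose, upright on the bench on the robot's right or behind the mat. Origin: centre of its underside, z up. To be left standing.
- graphite_jar: Bystander: small round navy jar with white lid, 33 mm across, 25 mm high, loose, upright. Origin: centre of its underside, z up. To be left standing.
Things that resemble listed ones, but are neither listed nor needed, are in the scene too. What is shaped like the gear_nylon but pink or turquoise is not meant.

How it is judged:
By the outcome, as a careful person would: the job done as asked, in the order asked, and still so for the second after the job is handed in, with the robot touching nothing.
It also fails if it takes over 115 s, if anything falls off the work surface, if the arm or the gripper's body presses on something with over 40 N, if the wrist force passes 120 N, or if a joint passes its speed limit or range.

## Working session

There is one attempt and no reset: what is moved stays moved. The work goes in short steps, Python scripts to look and compute and a tool call to move; the robot and the scene stay as the last step left them, time stands still between calls to the robot, and variables do not carry over. Pictures are saved under pics/ and viewed, at most 14 in all, crops included, and the job is handed in when it is done.

Besides the shell and the picture viewer there is one more tool, called after "Request:" in YAML: its name, and indented under it one key for each argument. move_arm: Moves the arm, as the interface text tells. Its arguments: {"type":"object","properties":{"motion":{"type":"array"},"fingers":{"type":"number"}},"required":["motion"]}

```bash
mkdir -p pics; ls
python3 - <<'E'
from workcell import *
import cv2,numpy as np
for n in("scene","top"):
    s=snapshot(n); cv2.imwrite(f"pics/{n}0.png",s["image"]); print(n,s["fovy"],s["cx"],s["cy"],np.round(s["R"],4).tolist(),np.round(s["t"],1).tolist())
print(read_state(),tips_ahead)
E
```

```text
pics
scene 56.10396777752654 283.80287047658993 207.62021007361474 [[0.759, -0.6509, -0.0165], [-0.356, -0.3935, -0.8476], [0.5452, 0.6492, -0.5304]] [-366.9, 198.3, 697.3]
top 52.221606015646685 278.0527841506139 205.05619754475936 [[-0.0028, -1.0, -0.0025], [-0.9934, 0.0031, -0.1144], [0.1144, 0.0022, -0.9934]] [24.3, 488.8, 1087.2]
{'clock': 0.1, 'joint_pos': array([ 1.23800843,  0.46829574, -0.01158028,  1.60351315,  0.00600543,
        1.07139767, -0.05629723]), 'qd': array([-0.00070472, -0.00120437,  0.00037356, -0.0038361 , -0.00092893,
       -0.00038999,  0.00054283]), 'tau': array([ 1.18119624e-03, -5.21640658e+01, -1.24371177e-02, -2.44365621e+01,
       -5.67913998e-02,  1.40757623e-02,  2.09729996e-05]), 'position': array([ 185.52421187, -622.46329906,  238.73887232]), 'eef_rot': array([[ 9.58327125e-01,  2.85672526e-01, -5.73823741e-04],
       [ 2.85673073e-01, -9.58326003e-01,  1.47204565e-03],
       [-1.29387213e-04, -1.57462727e-03, -9.99998752e-01]]), 'contact_force': array([ 0.42886875, -0.11753207, -0.21119805]), 'moment': array([ 0.02125401, -0.04467126,  0.00625337]), 'gripper_force': 0.0, 'opening': 92.16349225590521} 25.0
```

View pics/scene0.png

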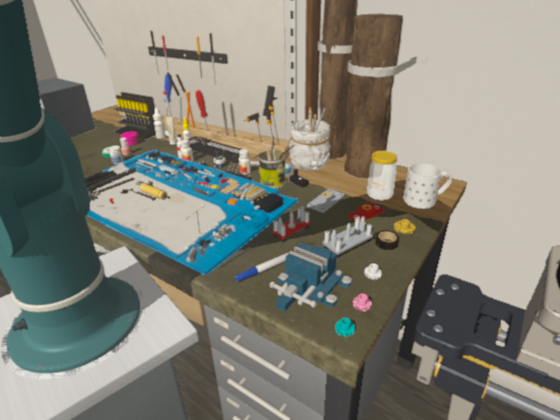

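View pics/top0.png

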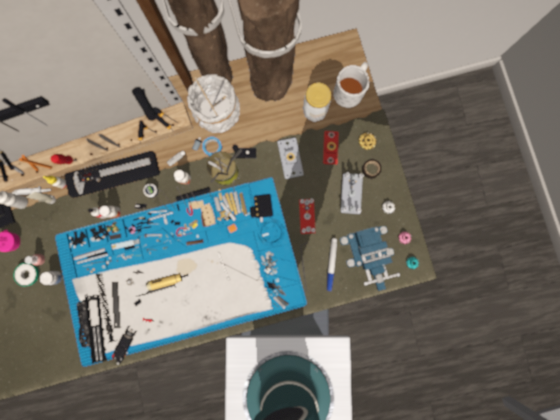

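Run:
```python
import cv2
i=cv2.imread("pics/top0.png")[120:280,270:430]; cv2.imwrite("pics/topc.png",cv2.resize(i,(592,592),interpolation=cv2.INTER_CUBIC))
i=cv2.imread("pics/scene0.png")[170:350,225:445]; cv2.imwrite("pics/scc.png",cv2.resize(i,(726,594),interpolation=cv2.INTER_CUBIC))
```

```text
(no output)
```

View pics/topc.png

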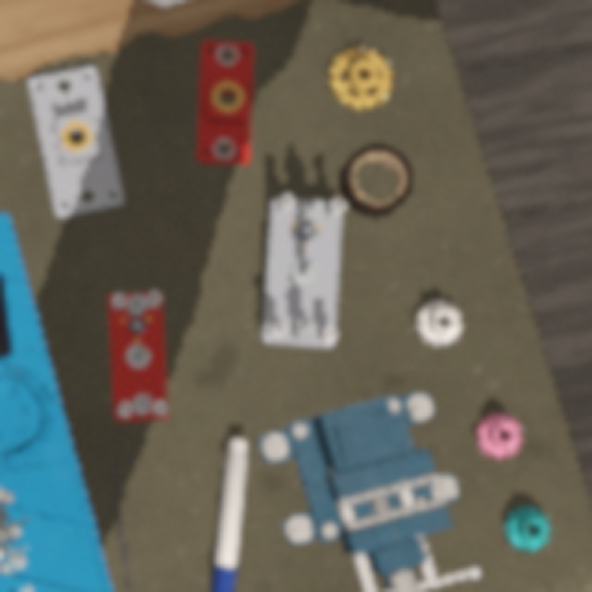

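View pics/scc.png

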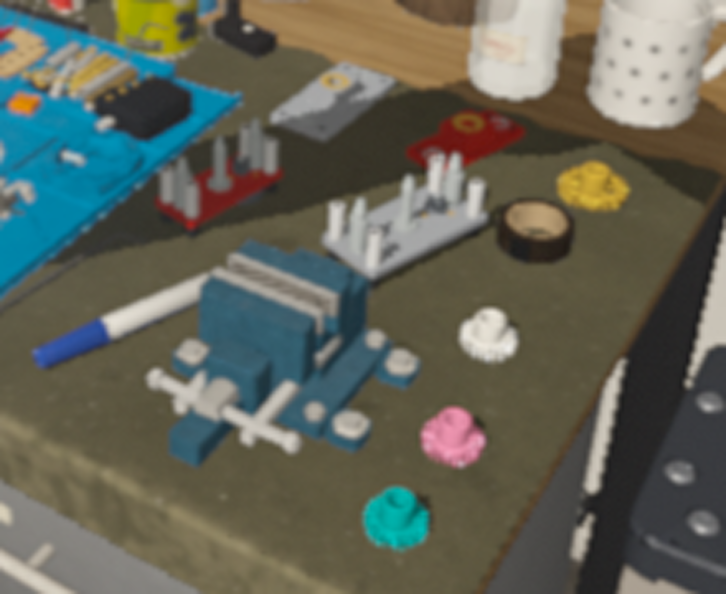

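```bash
cat > h.py <<'E'
import cv2,numpy as np
from workcell import *
def rays(s,p):
    f=210/np.tan(np.radians(s["fovy"])/2); R=np.array(s["R"]);t=np.array(s["t"])
    p=np.atleast_2d(p).astype(float)
    d=np.c_[(p-[s["cx"],s["cy"]])/f,np.ones(len(p))]@R
    return -R.T@t,d
def plane(s,p,z):
    C,d=rays(s,p); return (C+d*((z-C[2])/d[:,2])[:,None])[:,:2]
def proj(s,X):
    f=210/np.tan(np.radians(s["fovy"])/2); c=np.atleast_2d(X)@np.array(s["R"]).T+np.array(s["t"])
    return c[:,:2]/c[:,2:]*f+[s["cx"],s["cy"]]
def blobs(s,lo,hi,box,K=6,close=0,minA=30):
    x0,y0,x1,y1=box; im=cv2.resize(s["image"][y0:y1,x0:x1],None,fx=K,fy=K,interpolation=cv2.INTER_CUBIC)
    m=cv2.inRange(cv2.cvtColor(im,cv2.COLOR_BGR2HSV),np.array(lo),np.array(hi))
    if close: m=cv2.morphologyEx(m,cv2.MORPH_CLOSE,np.ones((close,close)))
    cs=cv2.findContours(m,cv2.RETR_EXTERNAL,cv2.CHAIN_APPROX_NONE)[0]
    return [(c[:,0]+.5)/K-.5+[x0,y0] for c in sorted(cs,key=cv2.contourArea,reverse=True) if cv2.contourArea(c)>minA*K*K]
def rect(P): return cv2.minAreaRect(P.astype(np.float32))
E
python3 - <<'E'
from h import *
T=snapshot("top");S=snapshot("scene")
print("cams",rays(T,[0,0])[0],rays(S,[0,0])[0])
def hull(P): return cv2.convexHull(P.astype(np.float32))
def show(n,c,s,z):
    P=plane(s,c,z); print(n,"px",c.mean(0).round(1),"rect",np.round(np.array(rect(P)[0]),1),np.round(rect(P)[1],1),round(rect(P)[2],1),"ell",np.round(cv2.fitEllipse(hull(P))[0],1),np.round(cv2.fitEllipse(hull(P))[1],1))
for n,lo,hi,bt,bs,z,k in [("brass",(18,90,90),(32,255,255),(355,125,385,157),(385,212,425,240),8,1),
  ("nylon",(0,0,130),(180,50,255),(375,192,402,220),(355,258,390,284),8,1),
  ("cover_l",(0,0,95),(180,45,255),(272,132,308,182),(300,185,350,218),6,40),
  ("drive_l",(0,0,110),(180,45,255),(336,155,368,218),(318,210,376,258),17,30)]:
    for s,b in((T,bt),(S,bs)):
        for c in blobs(s,lo,hi,b,close=k)[:2]: show(n+(" T" if s is T else " S"),c,s,z)
for n,b in(("cover_s",(318,122,345,168)),("drive_s",(293,190,323,240))):
    # red wraps: use hue shift via two ranges -> channel swap trick
    s2=dict(T); s2["image"]=T["image"][:,:,::-1].copy()  # red->blue hue ~120
    for c in blobs(s2,(110,120,70),(130,255,255),b,close=50)[:2]: show(n,c,T,6 if n=="cover_s" else 17)
E
```

```text
cams [ 361.24249183   20.46627002 1136.06917965] [ -31.10563196 -613.51140872  531.88800374]
brass T px [367.1 140.8] rect [ 664.7 -217.4] [50.8 50.2] 89.8 ell [ 664.9 -217.2] [50.3 52. ]
brass S px [404.2 226.4] rect [ 662.8 -219.6] [71.1 53.1] 18.1 ell [ 661.6 -220.1] [52.7 73. ]
brass S px [389.  235.7] rect [ 607.4 -220.6] [35.  23.8] 37.2 ell [ 604.1 -220.8] [25.4 42.9]
nylon T px [388.5 207.4] rect [ 484.  -269.2] [32.7 34.9] 7.5 ell [ 484.2 -269.4] [33.4 35.8]
nylon S px [372.7 271.4] rect [ 482.9 -269.3] [47.9 36.6] 60.0 ell [ 484.  -270.2] [35.1 51. ]
cover_l T px [289.6 158.9] rect [616.  -10.7] [118.7  57.2] 11.0 ell [616.8  -7. ] [ 91.2 127.2]
cover_l S px [319.4 203.4] rect [590.2 -14.6] [165.2  62.6] 6.5 ell [598.1 -13.5] [ 76.6 172.2]
drive_l T px [352.  193.6] rect [ 521.6 -172. ] [ 57.9 113.2] 84.7 ell [ 520.7 -172.7] [ 90.5 125.7]
drive_l S px [347.9 234.5] rect [ 536.1 -161.8] [ 78.9 147.2] 85.3 ell [ 533.6 -160.7] [ 99.6 159.9]
cover_s px [330.5 149.2] rect [ 643.2 -118.9] [ 42.2 103.3] 86.9 ell [ 642.8 -119.2] [ 51.8 135.9]
drive_s px [306.6 217.5] rect [456.8 -53. ] [85.7 42.3] 2.6 ell [464.6 -51. ] [ 48.2 115.3]
```

Run:
```python
from h import *
T=cv2.imread("pics/top0.png");S=cv2.imread("pics/scene0.png")
def put(C,i,b,x,y,k):
    x0,y0,x1,y1=b; c=cv2.resize(i[y0:y1,x0:x1],None,fx=k,fy=k,interpolation=cv2.INTER_CUBIC)
    for u in range(x0-x0%10+10,x1,10): cv2.putText(c,str(u),(int((u-x0+.5)*k)-8,8),0,.3,(255,255,0)); cv2.line(c,(int((u-x0+.5)*k),9),(int((u-x0+.5)*k),14),(255,255,0))
    for v in range(y0-y0%10+10,y1,10): cv2.putText(c,str(v),(0,int((v-y0+.5)*k)),0,.3,(255,255,0)); cv2.line(c,(20,int((v-y0+.5)*k)),(25,int((v-y0+.5)*k)),(255,255,0))
    C[y:y+c.shape[0],x:x+c.shape[1]]=c
C=np.zeros((600,800,3),np.uint8)
put(C,S,(314,205,374,260),0,0,8); put(C,T,(336,165,369,217),500,0,8)
cv2.imwrite("pics/zl.png",C)
C[:]=0
put(C,S,(268,205,315,245),0,0,9); put(C,T,(293,192,323,240),450,0,10)
cv2.imwrite("pics/zs.png",C)
```

```text
(no output)
```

View pics/zl.png

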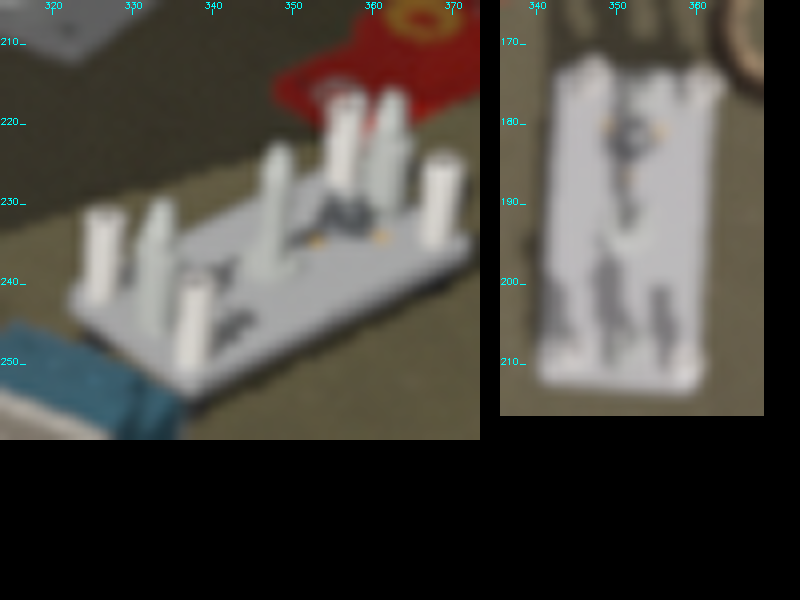

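View pics/zs.png

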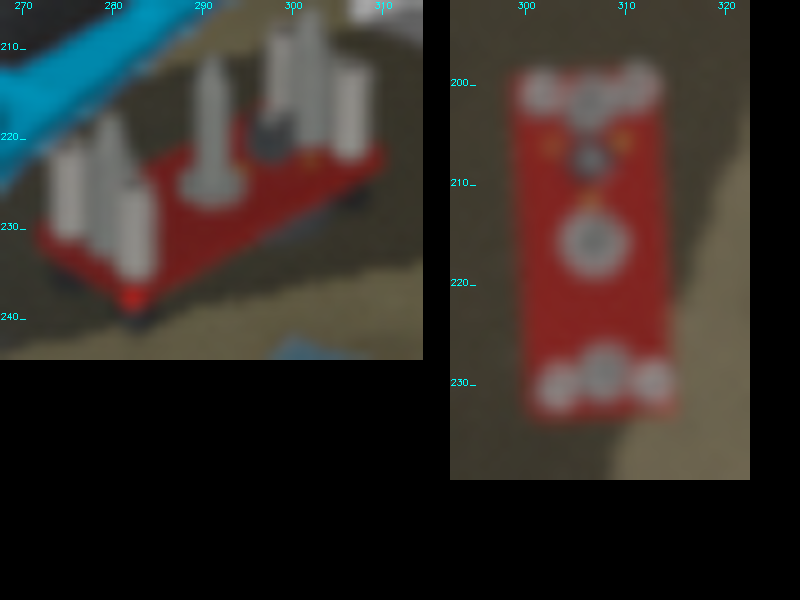

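```bash
cat > fit.py <<'E'
from h import *
from scipy.optimize import least_squares
T=snapshot("top");S=snapshot("scene")
D=lambda L:dict(shaft=(0,0,55.5),d1=(L,0,55.5),d2=(-L,0,55.5),col=(0,0,19),p1=(L,0,48),p2=(-L,0,48))
obs={
"drive_l":(( 520,-172,np.pi/2*.0),D(42)|dict(pin=(28,0,30)),[(S,"shaft",348,222.5),(S,"d2",333.5,229.7),(S,"d1",362.5,216.2),(S,"col",347.5,238),(T,"col",351.2,194.3),(T,"pin",351.5,181)]),
"drive_s":((457,-53,0),D(35)|dict(pin=(21,0,30)),[(S,"shaft",291,211),(S,"d2",279.8,217.3),(S,"d1",302.3,205.5),(S,"col",291,225.3),(T,"col",306.5,216),(T,"pin",306.5,207.3),(T,"p1",306.7,201.6),(T,"p2",307.8,228.6)]),
"cover_l":((616,-10,0.),dict(r=(0,0,20),h1=(42,0,6),h2=(-42,0,6)),[(T,"h1",287.2,143.1),(T,"h2",293.4,172.6),(T,"r",290.4,156.4),(S,"r",326.5,194.5)]),
"cover_s":((643,-119,0.),dict(r=(0,0,20),h1=(35,0,6),h2=(-35,0,6)),[(T,"h1",331,134.2),(T,"h2",330.2,159.9),(T,"r",331,145.6),(S,"r",366.5,207),(S,"h2",357.1,218.2)])}
for n,(x0,M,O) in obs.items():
    def res(q,O=O):
        c,s=np.cos(q[2]),np.sin(q[2]); r=[]
        for cam,k,u,v in O:
            m=M[k]; X=[q[0]+c*m[0]-s*m[1],q[1]+s*m[0]+c*m[1],m[2]]
            r.append(proj(cam,X)[0]-[u,v])
        return np.ravel(r)
    q=least_squares(res,x0,loss="soft_l1",x_scale=[1,1,.01]).x
    print(n,q[:2].round(1),"yaw",round(float(q[2]),3))
    for o,e in zip(O,res(q).reshape(-1,2)): print("   ","TS"[o[0] is S],o[1],e.round(1))
    for cam in(T,S):
        qq=least_squares(lambda q:res(q,[o for o in O if o[0] is cam]),q).x if len([o for o in O if o[0] is cam])>1 else None
        if qq is not None: print("  only","TS"[cam is S],qq.round(2))
E
python3 fit.py
```

```text
drive_l [ 520.9 -169.3] yaw -0.075
    S shaft [0.3 0.3]
    S d2 [0.2 0.1]
    S d1 [-0.4  0. ]
    S col [-0.4 -1.4]
    T col [-0.1 -1.2]
    T pin [0.8 1. ]
  only T [ 5.2057e+02 -1.6966e+02  1.0000e-02]
  only S [ 5.2034e+02 -1.7007e+02 -9.0000e-02]
drive_s [461.  -52.2] yaw 0.037
    S shaft [-0.1  0.1]
    S d2 [-0.4 -0.3]
    S d1 [-0.3 -0.2]
    S col [ 0.1 -0.8]
    T col [ 0.3 -0.1]
    T pin [0.2 0.2]
    T p1 [ 0.2 -0.3]
    T p2 [0.4 0. ]
  only T [ 4.6093e+02 -5.1530e+01  3.0000e-02]
  only S [ 4.6051e+02 -5.3440e+01  4.0000e-02]
cover_l [619.4 -10.6] yaw 0.197
    T h1 [ 0.  -0.3]
    T h2 [0.1 0.2]
    T r [0.1 0.1]
    S r [-0.2 -0.4]
  only T [ 6.1943e+02 -1.0330e+01  2.0000e-01]
cover_s [ 648.3 -119.6] yaw -0.017
    T h1 [-0.2  0.2]
    T h2 [ 0.6 -0.1]
    T r [0.4 0.2]
    S r [ 0.3 -0.3]
    S h2 [-0.4 -1.5]
  only T [ 6.4859e+02 -1.1901e+02 -5.0000e-02]
  only S [ 6.4509e+02 -1.2095e+02  7.0000e-02]
```

```bash
cat >> h.py <<'E'
def go(x,y,z,yaw):
    s=read_state(); R=s["eef_rot"]; d=R.T@(np.array([x,y,z])-s["position"]); psi=np.arctan2(R[1,0],R[0,0])
    e=(psi-yaw+np.pi/2)%np.pi-np.pi/2
    print("shift m",(d/1000).round(4),"roll",round(e,3),"| t",round(s["clock"],2),"pos",s["position"].round(1),"yaw",round(psi,3),"open",round(s["opening"],1),"F",s["contact_force"].round(1),"q7",s["joint_pos"][6].round(2))
E
python3 -c "
from h import *
go(663.5,-218,120,0)
go(663.5,-218,120,0)"
```

```text
shift m [ 0.5736 -0.2513  0.1194] roll 0.29 | t 0.3 pos [ 185.6 -622.7  239.3] yaw 0.29 open 91.9 F [-0.2  0.2 -0. ] q7 -0.06
shift m [ 0.5736 -0.2513  0.1194] roll 0.29 | t 0.3 pos [ 185.6 -622.7  239.3] yaw 0.29 open 91.9 F [-0.2  0.2 -0. ] q7 -0.06
```

The manual's scale: shifts go in shares of 0.8 m and turns go in shares of pi rad. Converting my numbers, 0.34 m / 0.8 = 0.425, 0.06 m / 0.8 = 0.075, 0.29 rad / 3.1416 = 0.0923.

Request:
move_arm:
  motion:
    - [[0.0375,-0.0163,0],0.0095]
    - [[0.075,-0.0325,0],0.0191]
    - [[0.1188,-0.0513,0],0.0318]
    - [[0.1625,-0.0713,0],0.0446]
    - [[0.2063,-0.09,0],0.0573]
    - [[0.25,-0.1088,0],0.07]
    - [[0.2938,-0.1288,0],0.0828]
    - [[0.3375,-0.1475,0],0.0923]
    - [[0.3813,-0.1663,0],0.0923]
    - [[0.425,-0.185,0],0.0923]
  fingers: 0.06

```text
clock: 1.13
position: [470.5, -382.5, 239.8]
eef_rot: [[1.0, -0.0, 0.0], [-0.0, -1.0, -0.0], [0.0, 0.0, -1.0]]
contact_force: [1.1, -0.0, -0.3]
opening: 59.6
gripper_force: 0.0
```

```bash
python3 -c "
from h import *
go(663.5,-218,80,0)"
```

```text
shift m [ 0.1929 -0.1647  0.1598] roll -0.0 | t 1.13 pos [ 470.5 -382.5  239.8] yaw -0.0 open 59.6 F [ 1.1 -0.  -0.3] q7 -0.97
```

Scaled: 0.193 m / 0.8 = 0.2413, 0.187 m / 0.8 = 0.2338.

Request:
move_arm:
  motion:
    - [[0.025,-0.0213,0.015],0]
    - [[0.0563,-0.0475,0.035],0]
    - [[0.0875,-0.075,0.06],0]
    - [[0.1188,-0.1013,0.0875],0]
    - [[0.15,-0.1275,0.115],0]
    - [[0.1813,-0.155,0.1438],0]
    - [[0.2125,-0.1813,0.1688],0]
    - [[0.2338,-0.2,0.19],0]
    - [[0.2413,-0.2063,0.2],0]
    - [[0.2413,-0.2063,0.2],0]

```text
clock: 1.97
position: [662.2, -216.0, 76.9]
eef_rot: [[1.0, 0.004, -0.004], [0.004, -1.0, 0.002], [-0.004, -0.002, -1.0]]
contact_force: [-0.3, -0.6, 0.3]
opening: 60.0
gripper_force: 0.0
```

Run:
```python
from h import *
go(663.5,-218,34.5,0)
T=snapshot("top");S=snapshot("scene")
C=np.zeros((480,800,3),np.uint8)
X=[663.5,-218,20]
for s,x in((T,0),(S,400)):
    u,v=proj(s,X)[0].astype(int); C[:400,x:x+400]=cv2.resize(s["image"][v-40:v+40,u-40:u+40],(400,400),interpolation=cv2.INTER_CUBIC)
cv2.imwrite("pics/g1.png",C)
go(663.5,-218,34.5,0)
```

```text
shift m [0.0015 0.0021 0.0424] roll 0.004 | t 1.97 pos [ 662.2 -216.    76.9] yaw 0.004 open 60.0 F [-0.3 -0.6  0.3] q7 -1.36
shift m [ 0.0021 -0.0027  0.0453] roll -0.001 | t 2.07 pos [ 661.4 -220.7   79.8] yaw -0.001 open 59.9 F [ 0.9 -0.4 -0. ] q7 -1.36
```

View pics/g1.png

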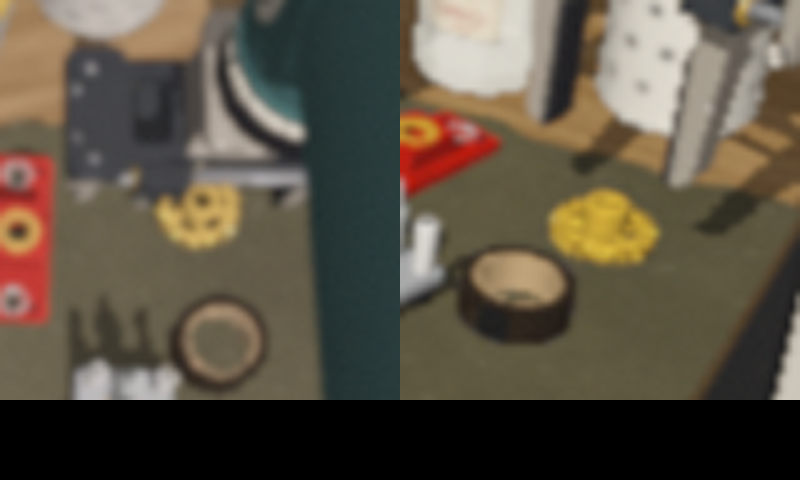

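Scaled: 0.0445 m / 0.8 = 0.0556, 0.041 m / 0.8 = 0.0513.

Request:
move_arm:
  motion:
    - [[0.0019,-0.0013,0.0125],0]
    - [[0.0019,-0.0013,0.0275],0]
    - [[0.0019,-0.0013,0.0425],0]
    - [[0.0019,-0.0013,0.0513],0]
    - [[0.0019,-0.0013,0.0556],0]
    - [[0.0019,-0.0013,0.0556],0]
    - [[0.0019,-0.0013,0.0556],0]
    - [[0.0019,-0.0013,0.0556],0]

```text
clock: 2.73
position: [664.2, -218.1, 35.5]
eef_rot: [[1.0, -0.0, 0.001], [-0.0, -1.0, -0.0], [0.001, 0.0, -1.0]]
contact_force: [-0.0, -0.0, 1.3]
opening: 60.2
gripper_force: 0.0
```

Request:
move_arm:
  motion:
    - [[0,0,0],0]
    - [[0,0,0],0]
    - [[0,0,0],0]
    - [[0,0,0],0]
    - [[0,0,0],0]
    - [[0,0,0],0]
  fingers: 0.01

```text
clock: 3.23
position: [663.8, -218.0, 35.2]
eef_rot: [[1.0, -0.0, 0.0], [-0.0, -1.0, -0.0], [0.0, 0.0, -1.0]]
contact_force: [1.1, -0.1, -0.0]
opening: 22.0
gripper_force: 0.0
```

```bash
python3 -c "
from h import *
go(663.5,-218,34.5,0);print(read_state()['gripper_force'])"
```

```text
shift m [-0.0003 -0.      0.0007] roll -0.0 | t 3.23 pos [ 663.8 -218.    35.2] yaw -0.0 open 22.0 F [ 1.1 -0.1 -0. ] q7 -1.37
0.0
```

Scaled: -0.075 m / 0.8 = -0.0938, -0.06 m / 0.8 = -0.075.

Request:
move_arm:
  motion:
    - [[0,0,0],0]
    - [[0,0,0],0]
    - [[0,0,0],0]
    - [[0,0,-0.0125],0]
    - [[0,0,-0.0313],0]
    - [[0,0,-0.0525],0]
    - [[0,0,-0.075],0]
    - [[0,0,-0.0875],0]
    - [[0,0,-0.0938],0]
    - [[0,0,-0.0938],0]
  fingers: 0.01

```text
clock: 4.07
position: [664.7, -218.3, 112.2]
eef_rot: [[1.0, -0.0, 0.003], [-0.0, -1.0, -0.001], [0.003, 0.001, -1.0]]
contact_force: [0.1, -0.3, -1.1]
opening: 18.7
gripper_force: 30.0
```

```bash
python3 -c "
from h import *
go(520.6,-169.7,110,-0.08);print(read_state()['gripper_force'])"
```

```text
shift m [-0.1441 -0.0486  0.0017] roll 0.08 | t 4.07 pos [ 664.7 -218.3  112.2] yaw -0.0 open 18.7 F [ 0.1 -0.3 -1.1] q7 -1.36
29.99964974820614
```

Scaled: -0.143 m / 0.8 = -0.1788, -0.0483 m / 0.8 = -0.0604, 0.08 rad / 3.1416 = 0.0255.

Request:
move_arm:
  motion:
    - [[-0.015,-0.005,0],0.0032]
    - [[-0.045,-0.015,0],0.0064]
    - [[-0.0813,-0.0275,0],0.0127]
    - [[-0.1188,-0.04,0],0.0191]
    - [[-0.15,-0.0506,0],0.0255]
    - [[-0.1713,-0.0579,0],0.0255]
    - [[-0.1788,-0.0604,0],0.0255]
    - [[-0.1788,-0.0604,0],0.0255]
    - [[-0.1788,-0.0604,0],0.0255]
    - [[-0.1788,-0.0604,0],0.0255]

```text
clock: 4.9
position: [522.2, -170.1, 110.1]
eef_rot: [[0.997, -0.08, 0.001], [-0.08, -0.997, -0.0], [0.001, 0.0, -1.0]]
contact_force: [0.2, -0.2, -1.2]
opening: 18.6
gripper_force: 30.0
```

Request:
move_arm:
  motion:
    - [[0,0,0],0]
    - [[0,0,0],0]
    - [[0,0,0],0]

```text
clock: 5.15
position: [521.3, -169.8, 109.8]
eef_rot: [[0.997, -0.08, -0.0], [-0.08, -0.997, 0.0], [-0.0, -0.0, -1.0]]
contact_force: [-0.5, -0.2, -0.3]
opening: 18.6
gripper_force: 30.0
```

Run:
```python
from h import *
go(520.6,-169.7,110,-0.08)
T=snapshot("top");S=snapshot("scene")
go(520.6,-169.7,110,-0.08)
C=np.zeros((500,800,3),np.uint8)
X=[520,-170,60]
for s,x in((T,0),(S,400)):
    u,v=proj(s,X)[0].astype(int); C[:400,x:x+400]=cv2.resize(s["image"][v-33:v+33,u-33:u+33],(400,400),interpolation=cv2.INTER_CUBIC)
cv2.imwrite("pics/g2.png",C)
# gear position by yellow mask in scene, at rim z=83
c=blobs(S,(18,90,60),(34,255,255),(310,170,390,240),minA=15)
for k in c: print(k.mean(0),k.min(0),k.max(0),len(k))
print(proj(S,[520.6,-169.7,75.5]),proj(S,[520.6,-169.7,83.5]),proj(S,[520.6,-169.7,95.5]))
```

```text
shift m [-0.0007 -0.     -0.0002] roll -0.0 | t 5.15 pos [ 521.3 -169.8  109.8] yaw -0.08 open 18.6 F [-0.5 -0.2 -0.3] q7 -1.46
shift m [-0.0004 -0.     -0.0001] roll -0.0 | t 5.25 pos [ 521.  -169.7  109.9] yaw -0.08 open 18.4 F [-0.3  0.1 -1.2] q7 -1.46
[348.6146789  214.40022936] [337.41666667 204.08333333] [360.58333333 222.08333333] 436
[323.38684771 179.09211928] [312.58333333 174.25      ] [332.58333333 184.41666667] 626
[384.72626753 235.06283711] [379.58333333 230.58333333] [389.41666667 239.41666667] 309
[358.80194805 177.94264069] [355.75       173.91666667] [362.91666667 182.75      ] 154
[314.72818013 182.12418756] [309.58333333 175.75      ] [322.25       186.91666667] 359
[[348.95802587 215.11361538]] [[349.22932908 211.9197456 ]] [[349.64154586 207.06699521]]
```

View pics/g2.png

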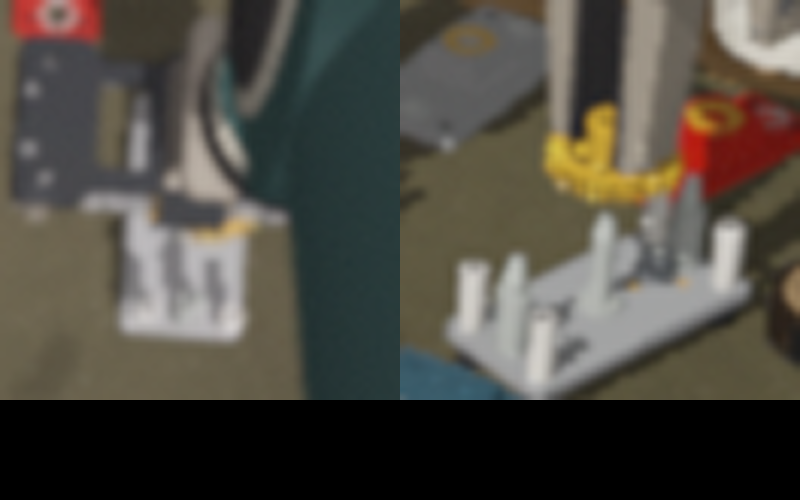

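Scaled: 0.027 m / 0.8 = 0.0338, 0.024 m / 0.8 = 0.03.

Request:
move_arm:
  motion:
    - [[-0.0004,0,0.0075],0]
    - [[-0.0004,0,0.0175],0]
    - [[-0.0004,0,0.025],0]
    - [[-0.0004,0,0.03],0]
    - [[-0.0004,0,0.0338],0]
    - [[-0.0004,0,0.0338],0]
    - [[-0.0004,0,0.0338],0]

```text
clock: 5.83
position: [520.4, -169.6, 82.8]
eef_rot: [[0.997, -0.08, -0.0], [-0.08, -0.997, 0.0], [-0.0, -0.0, -1.0]]
contact_force: [-0.4, -0.4, -1.4]
opening: 18.5
gripper_force: 30.0
```

Request:
move_arm:
  motion:
    - [[0,0,0.005],0]
    - [[0,0,0.0113],0]
    - [[0,0,0.0175],0]
    - [[0,0,0.0225],0]
    - [[0,0,0.0263],0]
    - [[0,0,0.0263],0]
    - [[0,0,0.0263],0]

```text
clock: 6.42
position: [520.5, -169.6, 61.8]
eef_rot: [[0.997, -0.08, -0.0], [-0.08, -0.997, 0.0], [-0.0, -0.0, -1.0]]
contact_force: [-0.0, 0.1, -0.7]
opening: 18.5
gripper_force: 30.0
```

Scaled: 0.0068 m / 0.8 = 0.0085, 0.006 m / 0.8 = 0.0075.

Request:
move_arm:
  motion:
    - [[0,0,0.0025],0]
    - [[0,0,0.005],0]
    - [[0,0,0.0075],0]
    - [[0,0,0.0085],0]
    - [[0,0,0.0085],0]
    - [[0,0,0.0085],0]

```text
clock: 6.92
position: [520.5, -169.6, 55.2]
eef_rot: [[0.997, -0.08, -0.0], [-0.08, -0.997, -0.0], [-0.0, 0.0, -1.0]]
contact_force: [1.0, 0.1, -1.2]
opening: 18.4
gripper_force: 30.0
```

Scaled: -0.075 m / 0.8 = -0.0938, -0.07 m / 0.8 = -0.0875.

Request:
move_arm:
  motion:
    - [[0,0,0.0013],0]
    - [[0,0,0.0013],0]
    - [[0,0,0.0013],0]
    - [[0,0,0.0013],0]
    - [[0,0,0.0013],0]
    - [[0,0,-0.0125],0]
    - [[0,0,-0.0375],0]
    - [[0,0,-0.0688],0]
    - [[0,0,-0.0875],0]
    - [[0,0,-0.0938],0]
  fingers: 0.036

```text
clock: 7.75
position: [522.2, -170.1, 133.7]
eef_rot: [[0.997, -0.08, 0.005], [-0.08, -0.997, -0.001], [0.005, 0.001, -1.0]]
contact_force: [0.2, -0.5, 0.0]
opening: 36.0
gripper_force: 0.0
```

Scaled: 0.102 m / 0.8 = 0.1275, 0.1 m / 0.8 = 0.125, -0.08 rad / 3.1416 = -0.0255.

Request:
move_arm:
  motion:
    - [[-0.005,0.0125,0],0]
    - [[-0.0175,0.0438,0],-0.0064]
    - [[-0.03,0.0813,0],-0.0127]
    - [[-0.0325,0.1125,0],-0.0255]
    - [[-0.0344,0.125,0],-0.0255]
    - [[-0.0344,0.1275,0.0125],-0.0255]
    - [[-0.0344,0.1275,0.0313],-0.0255]
    - [[-0.0344,0.1275,0.0438],-0.0255]
    - [[-0.0344,0.1275,0.0438],-0.0255]
    - [[-0.0344,0.1275,0.0438],-0.0255]

```text
clock: 8.58
position: [484.7, -267.5, 94.1]
eef_rot: [[1.0, 0.001, -0.002], [0.001, -1.0, 0.002], [-0.002, -0.002, -1.0]]
contact_force: [-0.2, -0.4, -0.5]
opening: 36.1
gripper_force: 0.0
```

Run:
```python
from h import *
S=snapshot("scene");T=snapshot("top")
go(484.1,-269.5,34.5,0)
c=blobs(S,(18,90,60),(34,255,255),(320,205,375,255),minA=15)
for k in c: print(k.min(0),k.max(0),len(k))
print(proj(S,[520.5,-169.6,19]),proj(S,[520.5,-169.6,39]))
C=np.zeros((400,800,3),np.uint8)
for s,x,X in((S,400,[484,-269,20]),(S,0,[520,-170,30])):
    u,v=proj(s,X)[0].astype(int); C[:400,x:x+400]=cv2.resize(s["image"][v-40:v+40,u-40:u+40],(400,400),interpolation=cv2.INTER_CUBIC)
cv2.imwrite("pics/g3.png",C)
```

```text
shift m [-0.0014  0.0012  0.0609] roll 0.001 | t 8.68 pos [ 485.5 -268.3   95.4] yaw 0.001 open 36.0 F [-0.1  0.   0.5] q7 -1.19
[336.58333333 226.41666667] [358.91666667 242.08333333] 348
[[347.05278072 236.77197142]] [[347.68843853 229.27918503]]
```

View pics/g3.png

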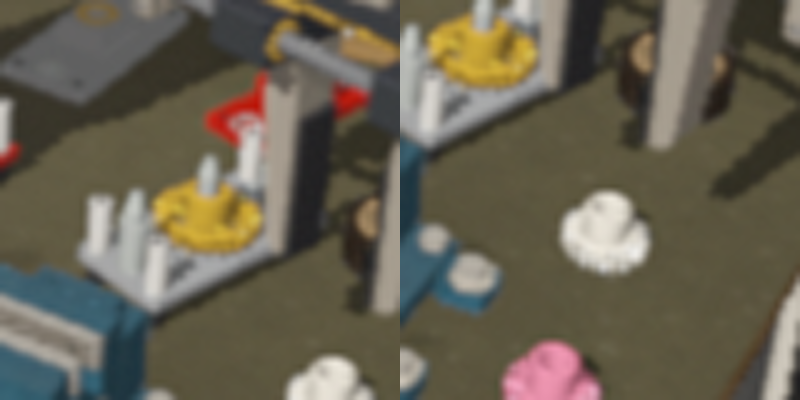

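Scaled: 0.059 m / 0.8 = 0.0738, 0.052 m / 0.8 = 0.065.

Request:
move_arm:
  motion:
    - [[-0.0009,0.0005,0.0125],0]
    - [[-0.0009,0.0005,0.0313],0]
    - [[-0.0009,0.0005,0.05],0]
    - [[-0.0009,0.0005,0.065],0]
    - [[-0.0009,0.0005,0.0738],0]
    - [[-0.0009,0.0005,0.0738],0]
    - [[-0.0009,0.0005,0.0738],0]
    - [[-0.0009,0.0005,0.0738],0]

```text
clock: 9.35
position: [484.7, -269.7, 36.8]
eef_rot: [[1.0, -0.0, 0.001], [-0.0, -1.0, -0.0], [0.001, 0.0, -1.0]]
contact_force: [0.7, 1.1, 0.5]
opening: 35.7
gripper_force: 0.0
```

Request:
move_arm:
  motion:
    - [[0,0,0],0]
    - [[0,0,0],0]
    - [[0,0,0],0]
    - [[0,0,0],0]
    - [[0,0,0],0]
    - [[0,0,0],0]
    - [[0,0,0],0]
  fingers: 0.008

```text
clock: 9.93
position: [484.5, -269.7, 36.8]
eef_rot: [[1.0, -0.0, 0.001], [-0.0, -1.0, -0.0], [0.001, 0.0, -1.0]]
contact_force: [-0.4, 0.4, 5.2]
opening: 15.4
gripper_force: 30.0
```

Scaled: -0.15 m / 0.8 = -0.1875, -0.001 m / 0.8 = -0.0013, -0.02 rad / 3.1416 = -0.0064.

Request:
move_arm:
  motion:
    - [[0,0,-0.01],0]
    - [[0,0,-0.0313],0]
    - [[0,0,-0.0563],0]
    - [[0,-0.0075,-0.0813],0]
    - [[-0.0013,-0.0225,-0.1],0]
    - [[-0.0038,-0.045,-0.1088],0]
    - [[-0.0063,-0.075,-0.11],0]
    - [[-0.01,-0.1125,-0.11],0]
    - [[-0.015,-0.15,-0.11],-0.0032]
    - [[-0.02,-0.1875,-0.11],-0.0064]

```text
clock: 10.77
position: [467.7, -118.3, 124.6]
eef_rot: [[1.0, 0.02, 0.0], [0.02, -1.0, -0.0], [0.0, 0.0, -1.0]]
contact_force: [0.9, -0.9, -0.8]
opening: 14.8
gripper_force: 30.0
```

Scaled: -0.0673 m / 0.8 = -0.0841, -0.0665 m / 0.8 = -0.0831, -0.015 rad / 3.1416 = -0.0048.

Request:
move_arm:
  motion:
    - [[-0.0038,-0.0313,0],-0.0032]
    - [[-0.0069,-0.0563,0],-0.0048]
    - [[-0.0091,-0.075,0],-0.0048]
    - [[-0.0096,-0.0831,0],-0.0048]
    - [[-0.0096,-0.0841,0.0063],-0.0048]
    - [[-0.0096,-0.0841,0.0125],-0.0048]
    - [[-0.0096,-0.0841,0.0188],-0.0048]
    - [[-0.0096,-0.0841,0.0188],-0.0048]
    - [[-0.0096,-0.0841,0.0188],-0.0048]
    - [[-0.0096,-0.0841,0.0188],-0.0048]

```text
clock: 11.6
position: [459.2, -53.0, 109.1]
eef_rot: [[0.999, 0.033, -0.0], [0.033, -0.999, -0.0], [-0.0, 0.0, -1.0]]
contact_force: [0.4, -0.3, -0.3]
opening: 15.3
gripper_force: 30.0
```

Run:
```python
from h import *
go(460.8,-52.3,110,0.035)
S=snapshot("scene")
go(460.8,-52.3,110,0.035)
u,v=proj(S,[460.8,-52.3,60])[0].astype(int); i=S["image"][v-40:v+30,u-35:u+35]
cv2.imwrite("pics/g4.png",cv2.resize(i,(560,560),interpolation=cv2.INTER_CUBIC)); print(u-35,v-40)
for z in(74,82,56): print(z,proj(S,[[460.8+16*np.cos(a),-52.3+16*np.sin(a),z] for a in np.arange(0,6.3,.2)]).min(0),proj(S,[[460.8+16*np.cos(a),-52.3+16*np.sin(a),z] for a in np.arange(0,6.3,.2)]).max(0))
```

```text
shift m [ 0.0016 -0.0007 -0.0009] roll -0.002 | t 11.6 pos [459.2 -53.  109.1] yaw 0.033 open 15.3 F [ 0.4 -0.3 -0.3] q7 -1.59
shift m [ 0.0015 -0.0005 -0.0008] roll -0.001 | t 11.65 pos [459.3 -52.9 109.2] yaw 0.034 open 15.6 F [ 0.8 -0.5 -0.3] q7 -1.59
255 169
74 [283.63018761 200.38313894] [298.02468495 207.91681779]
82 [283.5695148  197.32778095] [298.03407936 204.80221089]
56 [283.76457555 207.15218243] [298.00387685 214.81378112]
```

View pics/g4.png

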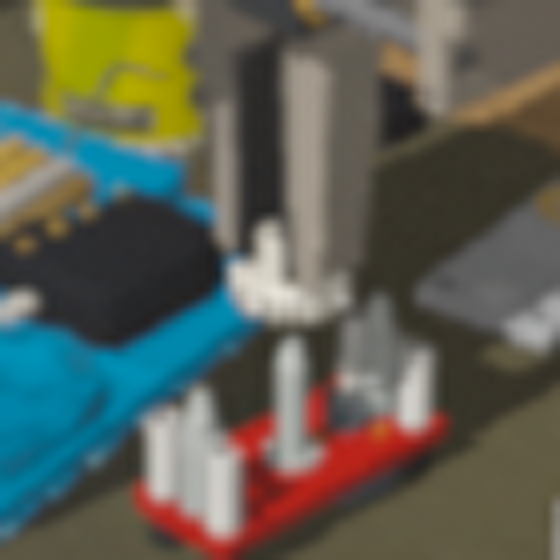

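Scaled: 0.027 m / 0.8 = 0.0338, 0.022 m / 0.8 = 0.0275.

Request:
move_arm:
  motion:
    - [[0.0019,-0.0006,0.0038],0]
    - [[0.0019,-0.0006,0.0113],0]
    - [[0.0019,-0.0006,0.02],0]
    - [[0.0019,-0.0006,0.0275],0]
    - [[0.0019,-0.0006,0.0338],0]
    - [[0.0019,-0.0006,0.0338],0]
    - [[0.0019,-0.0006,0.0338],0]

```text
clock: 12.23
position: [460.3, -51.7, 81.7]
eef_rot: [[0.999, 0.035, -0.001], [0.035, -0.999, 0.0], [-0.001, -0.0, -1.0]]
contact_force: [-0.5, 1.0, -0.7]
opening: 15.4
gripper_force: 30.0
```

Free so far (slightly off in y); continue down.

Scaled: 0.0235 m / 0.8 = 0.0294, 0.0225 m / 0.8 = 0.0281.

Request:
move_arm:
  motion:
    - [[0,0.0004,0.005],0]
    - [[0,0.0004,0.0113],0]
    - [[0,0.0004,0.0175],0]
    - [[0,0.0004,0.0225],0]
    - [[0,0.0004,0.0263],0]
    - [[0,0.0004,0.0281],0]
    - [[0,0.0004,0.0294],0]
    - [[0,0.0004,0.0294],0]

```text
clock: 12.9
position: [460.6, -52.1, 58.6]
eef_rot: [[0.999, 0.035, -0.0], [0.035, -0.999, -0.0], [-0.0, -0.0, -1.0]]
contact_force: [-0.4, 0.5, 0.3]
opening: 15.4
gripper_force: 30.0
```

Scaled: 0.0025 m / 0.8 = 0.0031, 0.002 m / 0.8 = 0.0025.

Request:
move_arm:
  motion:
    - [[0,0,0.0013],0]
    - [[0,0,0.0025],0]
    - [[0,0,0.0031],0]
    - [[0,0,0.0031],0]

```text
clock: 13.23
position: [460.7, -52.1, 56.3]
eef_rot: [[0.999, 0.035, 0.0], [0.035, -0.999, -0.0], [0.0, 0.0, -1.0]]
contact_force: [1.2, -0.3, -0.9]
opening: 15.1
gripper_force: 30.0
```

Scaled: -0.08 m / 0.8 = -0.1, -0.075 m / 0.8 = -0.0938.

Request:
move_arm:
  motion:
    - [[0,0,0],0]
    - [[0,0,0],0]
    - [[0,0,0],0]
    - [[0,0,0],0]
    - [[0,0,-0.0125],0]
    - [[0,0,-0.0375],0]
    - [[0,0,-0.0688],0]
    - [[0,0,-0.0938],0]
    - [[0,0,-0.1],0]
    - [[0,0,-0.1],0]
  fingers: 0.036

```text
clock: 14.07
position: [461.9, -52.3, 138.1]
eef_rot: [[0.999, 0.035, 0.004], [0.035, -0.999, -0.001], [0.004, 0.001, -1.0]]
contact_force: [-0.4, 0.1, -0.1]
opening: 36.0
gripper_force: 0.0
```

Run:
```python
from h import *
go(619.4,-10.6,130,0.197)
S=snapshot("scene")
go(619.4,-10.6,130,0.197)
C=np.zeros((400,800,3),np.uint8)
u,v=proj(S,[460.8,-52.3,30])[0].astype(int); i=S["image"][v-25:v+25,u-25:u+25]
C[:,:400]=cv2.resize(i,(400,400),interpolation=cv2.INTER_CUBIC)
u,v=proj(S,[619,-10,10])[0].astype(int); i=S["image"][v-30:v+30,u-30:u+30]
C[:,400:]=cv2.resize(i,(400,400),interpolation=cv2.INTER_CUBIC)
cv2.imwrite("pics/g5.png",C)
```

```text
shift m [ 0.1588 -0.0362  0.0088] roll -0.162 | t 14.07 pos [461.9 -52.3 138.1] yaw 0.035 open 36.0 F [-0.4  0.1 -0.1] q7 -1.57
shift m [ 0.1597 -0.0361  0.0071] roll -0.162 | t 14.12 pos [461.  -52.2 136.9] yaw 0.035 open 35.9 F [-0.4 -0.4 -0.5] q7 -1.57
```

View pics/g5.png

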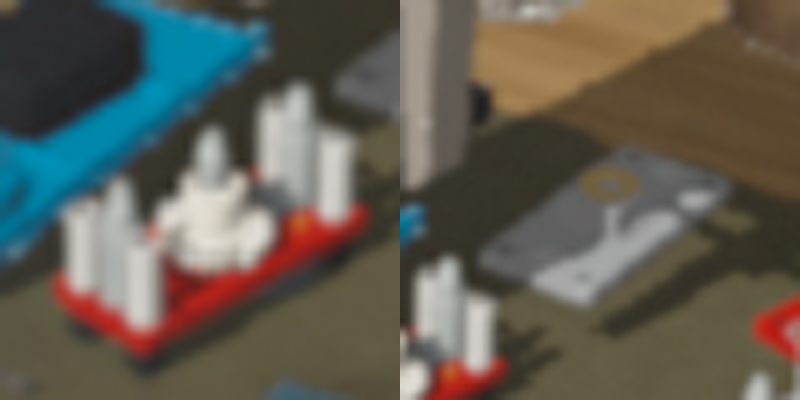

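Scaled: 0.16 m / 0.8 = 0.2, -0.036 m / 0.8 = -0.045, -0.162 rad / 3.1416 = -0.0516.

Request:
move_arm:
  motion:
    - [[0.015,-0.0038,0],-0.0064]
    - [[0.045,-0.01,0],-0.0159]
    - [[0.085,-0.0194,0],-0.0286]
    - [[0.125,-0.0284,0.0125],-0.0414]
    - [[0.1625,-0.0369,0.025],-0.0516]
    - [[0.1875,-0.0425,0.05],-0.0516]
    - [[0.2,-0.045,0.075],-0.0516]
    - [[0.2,-0.045,0.0838],-0.0516]
    - [[0.2,-0.045,0.0838],-0.0516]
    - [[0.2,-0.045,0.0838],-0.0516]
  fingers: 0.05

```text
clock: 14.95
position: [617.7, -10.8, 68.1]
eef_rot: [[0.981, 0.195, -0.003], [0.195, -0.981, -0.0], [-0.003, -0.0, -1.0]]
contact_force: [0.4, 0.8, 0.4]
opening: 50.5
gripper_force: 0.0
```

Request:
move_arm:
  motion:
    - [[0,0,0],0]
    - [[0,0,0],0]
    - [[0,0,0],0]

```text
clock: 15.2
position: [619.6, -10.9, 70.6]
eef_rot: [[0.981, 0.195, 0.002], [0.195, -0.981, -0.0], [0.002, 0.001, -1.0]]
contact_force: [0.1, 1.1, -1.1]
opening: 50.0
gripper_force: 0.0
```

Run:
```python
from h import *
go(619.4,-10.6,34.5,0.197)
```

```text
shift m [-0.0002 -0.0004  0.0361] roll -0.001 | t 15.2 pos [619.6 -10.9  70.6] yaw 0.196 open 50.0 F [ 0.1  1.1 -1.1] q7 -1.54
```

Scaled: 0.0355 m / 0.8 = 0.0444, 0.03 m / 0.8 = 0.0375.

Request:
move_arm:
  motion:
    - [[0,0,0.01],0]
    - [[0,0,0.025],0]
    - [[0,0,0.0375],0]
    - [[0,0,0.0444],0]
    - [[0,0,0.0444],0]
    - [[0,0,0.0444],0]
    - [[0,0,0.0444],0]

```text
clock: 15.78
position: [619.4, -10.5, 33.6]
eef_rot: [[0.981, 0.196, -0.0], [0.196, -0.981, 0.0], [-0.0, -0.0, -1.0]]
contact_force: [0.1, -0.5, -0.7]
opening: 49.8
gripper_force: 0.0
```

Request:
move_arm:
  motion:
    - [[0,0,0],0]
    - [[0,0,0],0]
    - [[0,0,0],0]
    - [[0,0,0],0]
    - [[0,0,0],0]
    - [[0,0,0],0]
    - [[0,0,0],0]
    - [[0,0,0],0]
  fingers: 0.015

```text
clock: 16.45
position: [619.5, -10.5, 34.0]
eef_rot: [[0.981, 0.195, 0.0], [0.195, -0.981, 0.0], [0.0, 0.0, -1.0]]
contact_force: [-0.3, 1.2, 2.0]
opening: 25.5
gripper_force: 30.0
```

Run:
```python
from h import *
go(619.4,-10.6,34.5,0.197)
```

```text
shift m [-0.0001  0.0001 -0.0005] roll -0.0 | t 16.45 pos [619.5 -10.5  34. ] yaw 0.197 open 25.5 F [-0.3  1.2  2. ] q7 -1.55
```

Scaled: 0.1047 m / 0.8 = 0.1309, -0.098 m / 0.8 = -0.1225, 0.08 rad / 3.1416 = 0.0255.

Request:
move_arm:
  motion:
    - [[0,0,-0.01],0]
    - [[0,0,-0.0313],0]
    - [[0,0,-0.0563],0]
    - [[0,0,-0.0813],0]
    - [[-0.0075,0.008,-0.1063],0.0064]
    - [[-0.0225,0.024,-0.1175],0.0127]
    - [[-0.045,0.048,-0.12],0.0255]
    - [[-0.07,0.075,-0.12],0.0382]
    - [[-0.0975,0.1041,-0.12],0.0509]
    - [[-0.1225,0.1309,-0.12],0.0637]

```text
clock: 17.28
position: [541.4, -134.9, 129.6]
eef_rot: [[1.0, -0.007, -0.001], [-0.007, -1.0, -0.001], [-0.001, 0.001, -1.0]]
contact_force: [0.7, 0.1, -0.5]
opening: 25.2
gripper_force: 30.0
```

Run:
```python
from h import *
go(520.5,-169.6,112,-0.08)
```

```text
shift m [-0.0207  0.0348  0.0176] roll 0.073 | t 17.28 pos [ 541.4 -134.9  129.6] yaw -0.007 open 25.2 F [ 0.7  0.1 -0.5] q7 -1.47
```

Scaled: 0.0373 m / 0.8 = 0.0466, -0.0233 m / 0.8 = -0.0291, 0.077 rad / 3.1416 = 0.0245.

Request:
move_arm:
  motion:
    - [[-0.0138,0.0225,0],0.0127]
    - [[-0.0238,0.0388,0.0063],0.0245]
    - [[-0.0291,0.0466,0.015],0.0245]
    - [[-0.0291,0.0466,0.0225],0.0245]
    - [[-0.0291,0.0466,0.0225],0.0245]
    - [[-0.0291,0.0466,0.0225],0.0245]
    - [[-0.0291,0.0466,0.0225],0.0245]
    - [[-0.0291,0.0466,0.0225],0.0245]
    - [[-0.0291,0.0466,0.0225],0.0245]

```text
clock: 18.03
position: [520.9, -168.9, 111.9]
eef_rot: [[0.997, -0.079, 0.0], [-0.079, -0.997, 0.0], [0.0, -0.0, -1.0]]
contact_force: [1.1, 0.4, -1.2]
opening: 25.6
gripper_force: 30.0
```

Run:
```python
from h import *
S=snapshot("scene")
go(520.5,-169.6,112,-0.08)
u,v=proj(S,[520.5,-169.6,60])[0].astype(int); i=S["image"][v-35:v+35,u-45:u+45]
cv2.imwrite("pics/g6.png",cv2.resize(i,None,fx=8,fy=8,interpolation=cv2.INTER_CUBIC)); print(u-45,v-35)
c,s=np.cos(-.08),np.sin(-.08)
for a,b in((-52,-25),(52,-25),(-52,25)): print(a,b,proj(S,[520.5+c*a-s*b,-169.6+s*a+c*b,78.2]))
```

```text
shift m [-0.0002  0.0006 -0.0001] roll 0.001 | t 18.08 pos [ 520.8 -169.   111.9] yaw -0.079 open 25.8 F [-0.3  0.1 -0.4] q7 -1.46
303 186
-52 -25 [[338.83456196 228.07896277]]
52 -25 [[375.02886284 211.01133422]]
-52 25 [[322.40787417 217.12474873]]
```

View pics/g6.png

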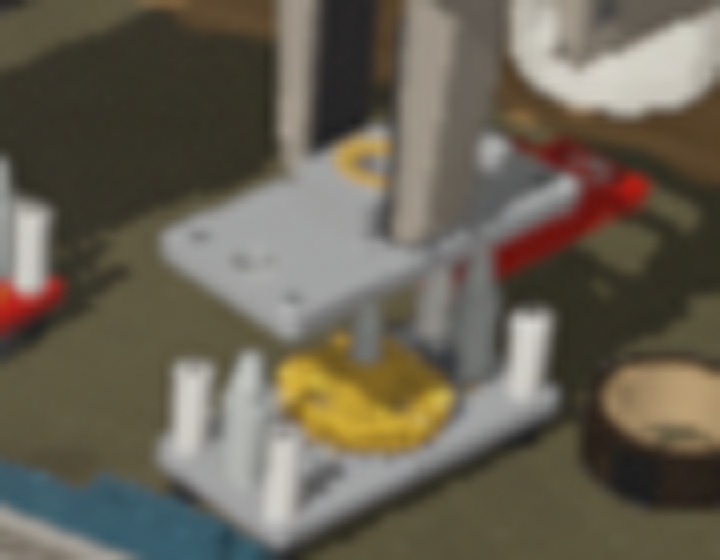

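Scaled: 0.028 m / 0.8 = 0.035, 0.0006 m / 0.8 = 0.0008.

Request:
move_arm:
  motion:
    - [[-0.0004,0.0008,0.0063],0]
    - [[-0.0004,0.0008,0.015],0]
    - [[-0.0004,0.0008,0.0225],0]
    - [[-0.0004,0.0008,0.0288],0]
    - [[-0.0004,0.0008,0.0325],0]
    - [[-0.0004,0.0008,0.035],0]
    - [[-0.0004,0.0008,0.035],0]

```text
clock: 18.67
position: [519.6, -170.1, 83.1]
eef_rot: [[0.997, -0.08, -0.001], [-0.08, -0.997, 0.0], [-0.001, -0.0, -1.0]]
contact_force: [-0.1, 0.1, -1.6]
opening: 25.9
gripper_force: 30.0
```

Bottom at about 49.5 with no contact; go on to just above 42.

Request:
move_arm:
  motion:
    - [[0.0005,-0.0004,0.0025],0]
    - [[0.0005,-0.0004,0.005],0]
    - [[0.0005,-0.0004,0.0069],0]
    - [[0.0005,-0.0004,0.0081],0]
    - [[0.0005,-0.0004,0.009],0]
    - [[0.0005,-0.0004,0.009],0]
    - [[0.0005,-0.0004,0.009],0]

```text
clock: 19.25
position: [520.4, -170.0, 76.6]
eef_rot: [[0.997, -0.08, 0.0], [-0.08, -0.997, -0.0], [0.0, 0.0, -1.0]]
contact_force: [-0.6, -0.8, -1.5]
opening: 25.4
gripper_force: 30.0
```

Request:
move_arm:
  motion:
    - [[0,0,0.0006],0]
    - [[0,0,0.0013],0]
    - [[0,0,0.0013],0]
    - [[0,0,0.0013],0]

```text
clock: 19.58
position: [520.5, -170.0, 75.9]
eef_rot: [[0.997, -0.08, 0.0], [-0.08, -0.997, -0.0], [0.0, 0.0, -1.0]]
contact_force: [-0.9, 0.7, 3.8]
opening: 25.4
gripper_force: 30.0
```

Scaled: -0.06 m / 0.8 = -0.075, -0.055 m / 0.8 = -0.0688.

Request:
move_arm:
  motion:
    - [[0,0,0],0]
    - [[0,0,0],0]
    - [[0,0,0],0]
    - [[0,0,0],0]
    - [[0,0,0],0]
    - [[0,0,-0.0125],0]
    - [[0,0,-0.0375],0]
    - [[0,0,-0.0688],0]
    - [[0,0,-0.075],0]
    - [[0,0,-0.075],0]
  fingers: 0.05

```text
clock: 20.42
position: [521.8, -170.4, 138.0]
eef_rot: [[0.997, -0.08, 0.004], [-0.08, -0.997, -0.001], [0.005, 0.001, -1.0]]
contact_force: [-0.9, 0.2, -0.2]
opening: 50.1
gripper_force: 0.0
```

Run:
```python
from h import *
go(648,-119.5,70,-0.04)
```

```text
shift m [ 0.1214 -0.0609  0.0685] roll -0.04 | t 20.42 pos [ 521.8 -170.4  138. ] yaw -0.08 open 50.1 F [-0.9  0.2 -0.2] q7 -1.46
```

Scaled: 0.1229 m / 0.8 = 0.1536, 0.115 m / 0.8 = 0.1438, -0.04 rad / 3.1416 = -0.0127.

Request:
move_arm:
  motion:
    - [[0.015,-0.0075,0],-0.0032]
    - [[0.045,-0.0221,0],-0.0064]
    - [[0.0825,-0.0406,0],-0.0095]
    - [[0.1188,-0.0584,0.0125],-0.0127]
    - [[0.1438,-0.0706,0.0313],-0.0127]
    - [[0.1536,-0.0756,0.0563],-0.0127]
    - [[0.1536,-0.0756,0.075],-0.0127]
    - [[0.1536,-0.0756,0.0825],-0.0127]
    - [[0.1536,-0.0756,0.0825],-0.0127]
    - [[0.1536,-0.0756,0.0825],-0.0127]

```text
clock: 21.25
position: [647.4, -119.4, 68.8]
eef_rot: [[0.999, -0.04, -0.002], [-0.04, -0.999, 0.0], [-0.002, -0.0, -1.0]]
contact_force: [0.4, -0.7, 0.8]
opening: 50.1
gripper_force: 0.0
```

Request:
move_arm:
  motion:
    - [[0,0,0],0]
    - [[0,0,0],0]
    - [[0,0,0],0]
    - [[0,0,0],0]

```text
clock: 21.58
position: [648.1, -119.8, 70.5]
eef_rot: [[0.999, -0.041, 0.001], [-0.041, -0.999, -0.0], [0.001, 0.0, -1.0]]
contact_force: [0.6, 0.8, 0.2]
opening: 50.1
gripper_force: 0.0
```

Run:
```python
from h import *
go(648,-119.5,34,-0.04)
```

```text
shift m [-0.0002 -0.0003  0.0365] roll -0.001 | t 21.58 pos [ 648.1 -119.8   70.5] yaw -0.041 open 50.1 F [0.6 0.8 0.2] q7 -1.56
```

Scaled: 0.036 m / 0.8 = 0.045, -0.0003 m / 0.8 = -0.0004.

Request:
move_arm:
  motion:
    - [[0,-0.0004,0.01],0]
    - [[0,-0.0004,0.025],0]
    - [[0,-0.0004,0.0375],0]
    - [[0,-0.0004,0.045],0]
    - [[0,-0.0004,0.045],0]
    - [[0,-0.0004,0.045],0]
    - [[0,-0.0004,0.045],0]

```text
clock: 22.17
position: [647.9, -119.2, 33.5]
eef_rot: [[0.999, -0.04, 0.0], [-0.04, -0.999, -0.0], [0.0, 0.0, -1.0]]
contact_force: [-0.3, -0.3, -0.2]
opening: 50.1
gripper_force: 0.0
```

Request:
move_arm:
  motion:
    - [[0,0,0],0]
    - [[0,0,0],0]
    - [[0,0,0],0]
    - [[0,0,0],0]
    - [[0,0,0],0]
    - [[0,0,0],0]
    - [[0,0,0],0]
    - [[0,0,0],0]
  fingers: 0.015

```text
clock: 22.83
position: [648.0, -119.2, 33.9]
eef_rot: [[0.999, -0.04, 0.0], [-0.04, -0.999, -0.0], [0.0, 0.0, -1.0]]
contact_force: [0.4, 0.7, 3.9]
opening: 25.7
gripper_force: 30.0
```

Run:
```python
from h import *
go(460.7,-52.1,130,0.037)
```

```text
shift m [-0.1898 -0.0595 -0.0962] roll -0.077 | t 22.83 pos [ 648.  -119.2   33.9] yaw -0.04 open 25.7 F [0.4 0.7 3.9] q7 -1.56
```

Scaled: -0.15 m / 0.8 = -0.1875, -0.124 m / 0.8 = -0.155, -0.077 rad / 3.1416 = -0.0245.

Request:
move_arm:
  motion:
    - [[0,0,-0.01],0]
    - [[0,0,-0.0313],0]
    - [[0,0,-0.0563],0]
    - [[0,0,-0.0813],0]
    - [[-0.0125,-0.0039,-0.1063],-0.0064]
    - [[-0.0375,-0.0118,-0.1175],-0.0127]
    - [[-0.075,-0.0235,-0.12],-0.0191]
    - [[-0.115,-0.036,-0.12],-0.0245]
    - [[-0.155,-0.0486,-0.12],-0.0245]
    - [[-0.1875,-0.0588,-0.12],-0.0245]

```text
clock: 23.67
position: [497.2, -65.5, 129.7]
eef_rot: [[0.999, 0.037, -0.001], [0.037, -0.999, -0.0], [-0.001, 0.0, -1.0]]
contact_force: [-0.5, 0.4, -1.1]
opening: 25.7
gripper_force: 30.0
```

Run:
```python
from h import *
go(460.7,-52.1,112,0.037)
```

```text
shift m [-0.0359 -0.0148  0.0177] roll 0.0 | t 23.67 pos [497.2 -65.5 129.7] yaw 0.037 open 25.7 F [-0.5  0.4 -1.1] q7 -1.56
```

Scaled: -0.0387 m / 0.8 = -0.0484, -0.034 m / 0.8 = -0.0425.

Request:
move_arm:
  motion:
    - [[-0.025,-0.01,0],0]
    - [[-0.0425,-0.0171,0.0075],0]
    - [[-0.0484,-0.0194,0.0163],0]
    - [[-0.0484,-0.0194,0.0225],0]
    - [[-0.0484,-0.0194,0.0225],0]
    - [[-0.0484,-0.0194,0.0225],0]
    - [[-0.0484,-0.0194,0.0225],0]
    - [[-0.0484,-0.0194,0.0225],0]
    - [[-0.0484,-0.0194,0.0225],0]

```text
clock: 24.42
position: [461.1, -52.3, 111.6]
eef_rot: [[0.999, 0.036, 0.0], [0.036, -0.999, -0.0], [0.0, 0.0, -1.0]]
contact_force: [0.4, -0.3, -1.3]
opening: 25.7
gripper_force: 30.0
```

Run:
```python
from h import *
S=snapshot("scene")
go(460.7,-52.1,112,0.037)
u,v=proj(S,[460.7,-52.1,60])[0].astype(int); i=S["image"][v-35:v+35,u-40:u+50]
cv2.imwrite("pics/g7.png",cv2.resize(i,None,fx=8,fy=8,interpolation=cv2.INTER_CUBIC)); print(u-40,v-35)
c,s=np.cos(.037),np.sin(.037)
for a,b in((-45,-19),(45,-19),(-45,19)): print(a,b,(proj(S,[460.7+c*a-s*b,-52.1+s*a+c*b,78.1])[0]-[u-40,v-35]+.5)*8)
```

```text
shift m [-0.0002 -0.0002 -0.0004] roll -0.001 | t 24.47 pos [460.9 -52.3 111.6] yaw 0.036 open 25.8 F [ 0.1  0.8 -0.5] q7 -1.59
250 174
-45 -19 [256.23160101 320.2172865 ]
45 -19 [492.21622587 199.02953804]
-45 19 [162.1686969 265.9344262]
```

View pics/g7.png

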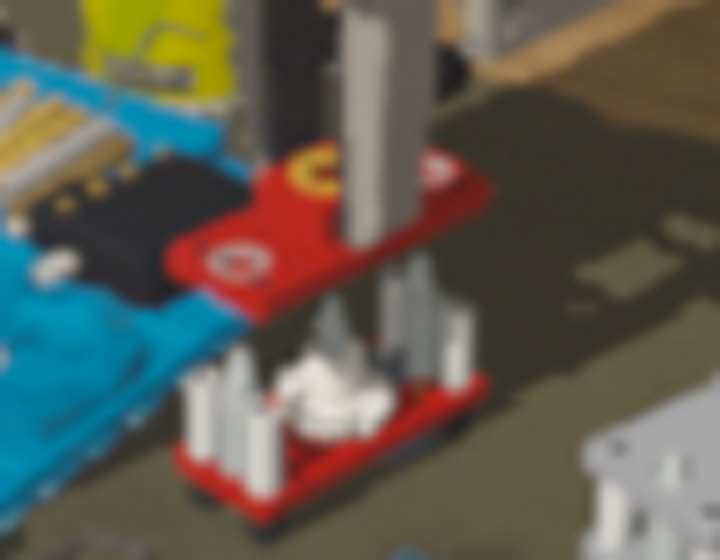

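Scaled: 0.028 m / 0.8 = 0.035, 0.026 m / 0.8 = 0.0325.

Request:
move_arm:
  motion:
    - [[-0.0001,0,0.0063],0]
    - [[-0.0001,0,0.015],0]
    - [[-0.0001,0,0.0225],0]
    - [[-0.0001,0,0.0288],0]
    - [[-0.0001,0,0.0325],0]
    - [[-0.0001,0,0.035],0]
    - [[-0.0001,0,0.035],0]

```text
clock: 25.05
position: [460.1, -52.1, 83.0]
eef_rot: [[0.999, 0.037, -0.001], [0.037, -0.999, 0.0], [-0.001, -0.0, -1.0]]
contact_force: [0.3, 0.1, -0.6]
opening: 25.5
gripper_force: 30.0
```

Scaled: 0.0082 m / 0.8 = 0.0103, 0.0076 m / 0.8 = 0.0095.

Request:
move_arm:
  motion:
    - [[0.0004,0,0.0025],0]
    - [[0.0004,0,0.005],0]
    - [[0.0004,0,0.0069],0]
    - [[0.0004,0,0.0085],0]
    - [[0.0004,0,0.0095],0]
    - [[0.0004,0,0.0103],0]
    - [[0.0004,0,0.0103],0]
    - [[0.0004,0,0.0103],0]

```text
clock: 25.72
position: [460.7, -52.1, 75.8]
eef_rot: [[0.999, 0.037, -0.0], [0.037, -0.999, -0.0], [-0.0, 0.0, -1.0]]
contact_force: [-2.2, -0.6, 5.0]
opening: 25.8
gripper_force: 30.0
```

Seated with light contact. Release, lift and back off, then look.

Scaled: -0.12 m / 0.8 = -0.15, -0.09 m / 0.8 = -0.1125.

Request:
move_arm:
  motion:
    - [[0,0,0],0]
    - [[0,0,0],0]
    - [[0,0,0],0]
    - [[0,0,0],0]
    - [[0,0,0],0]
    - [[0,0,-0.0125],0]
    - [[0,0,-0.0375],0]
    - [[0,0,-0.075],0]
    - [[0,0,-0.1125],0]
    - [[0,0,-0.15],0]
  fingers: 0.05

```text
clock: 26.55
position: [460.4, -52.0, 197.2]
eef_rot: [[0.999, 0.037, -0.0], [0.037, -0.999, 0.0], [-0.0, -0.0, -1.0]]
contact_force: [0.1, -0.7, -0.5]
opening: 50.1
gripper_force: 0.0
```

Scaled: -0.13 m / 0.8 = -0.1625, -0.12 m / 0.8 = -0.15.

Request:
move_arm:
  motion:
    - [[-0.0125,0,-0.025],0]
    - [[-0.0313,0,-0.0375],0]
    - [[-0.0313,0,-0.075],0]
    - [[-0.0313,0,-0.1],0]
    - [[-0.0313,0,-0.125],0]
    - [[-0.0313,0,-0.15],0]
    - [[-0.0313,0,-0.1625],0]
    - [[-0.0313,0,-0.1625],0]
    - [[-0.0313,0,-0.1625],0]
    - [[-0.0313,0,-0.1625],0]

```text
clock: 27.38
position: [435.0, -53.0, 324.3]
eef_rot: [[0.999, 0.037, -0.002], [0.037, -0.999, 0.0], [-0.002, -0.0, -1.0]]
contact_force: [-0.6, 0.5, -0.1]
opening: 49.9
gripper_force: 0.0
```

Run:
```python
from h import *
S=snapshot("scene")
i=S["image"][175:285,260:400]
cv2.imwrite("pics/end.png",cv2.resize(i,None,fx=5.4,fy=5.4,interpolation=cv2.INTER_CUBIC))
for n,x,y,a,L,W in(("L",520.5,-169.8,-.08,52,25),("S",460.7,-52.1,.037,45,19)):
    c,s=np.cos(a),np.sin(a)
    for p,q in((-L,-W),(L,-W),(-L,W)): print(n,((proj(S,[x+c*p-s*q,y+s*p+c*q,48])[0]-[260,175]+.5)*5.4).round())
```

```text
L [424. 355.]
L [616. 261.]
L [337. 294.]
S [120. 274.]
S [277. 190.]
S [ 58. 236.]
```

View pics/end.png

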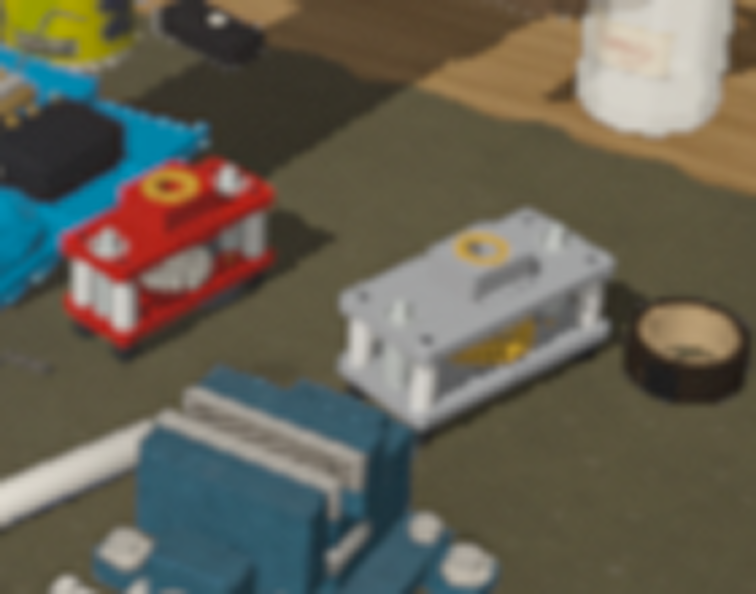

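```bash
python3 -c "
from workcell import *
print(hand_in())"
```

```text
the job is handed in; nothing more can be done
None
```

The job is handed in at about 27 s of robot time: both gears are on their shafts, both covers look flat with the dowels showing through the holes, and the arm never went near the bottle or jar; the hand-in returned no verdict.

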